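# Line up loaf tins on the oven loading board

### The arm

A 7-joint arm with a two-finger parallel gripper is mounted at the origin on the work surface. World frame = base frame: x ahead of the robot, y to its left, z up, the work surface at z = 0. Lengths are in m, angles in rad, forces in N, time in s.
With the tool pointing down it reaches from about 0.425 to 0.925 m from the base axis. Payload 6.8 kg.
Tool frame: the origin (TCP) lies between the finger pads; the fingertips stand 22 mm ahead of it and the grasp point (between the pads) lies 3 mm ahead of it; z points along the fingers, y is the line along which they close (so a half turn about z gives the same grasp; the last joint's range is limited). The gripper opens to 88 mm and grips with 3 to 60 N. Pads are 20 mm wide; open, the fingers measure 115 mm over their backs; the gripper's body (75 mm by 178 mm) begins 61 mm behind the grasp point.
Start: joints at [1.204, 0.477, 0.022, 1.555, -0.011, 1.109, -0.083], TCP at [0.173, -0.653, 0.245] pointing down, gripper open.
Joint ranges: [-2.96, 2.96], [-0.34, 2.1], [-1.41, 1.46], [0.24, 2.44], [-1.37, 4.51], [0.17, 1.92], [-2.96, 2.96]. Speed limits (rad/s): [2.39, 2.39, 3.14, 3.14, 3.14, 3.14, 3.14].

### API

Orientations are given as a unit quaternion [w, x, y, z].
In Python, from station import r gives the robot as it stands.
- The arm moves only by the tool play_rows, never from a script. Its argument "steps" is a list of rows, each a list of 7 numbers: the shift along the tool's x, y, z in units of 8 cm (1.0 is 8 cm), then the turn, a rotation vector about the tool's x, y, z in units of 45 degrees (1.0 is 45 degrees), then the opening, from -1 (shut) to 1 (fully open). In form: [[tx, ty, tz, rx, ry, rz, hand], ...]. A call has 1 to 20 rows; each row is the pose to reach, as a shift and turn from the pose commanded when the call began, along the tool's axes at that moment; what a row does not reach only later rows make up. A row lasts 1/12 s, in which the tool goes at most 41.7 mm and 7.16 degrees, less where a joint would pass 70% of its speed; a pose out of reach is approached as far as the arm can. A call with a number of a shift or a turn outside -1 to 1 is refused whole. A call with a gripper value outside its range is refused whole. The fingers move at their own pace and stop on an object; "squeeze" is the grip in N (left out, the last holds). Time passes only in rows, so rows that repeat a pose let the fingers close. It gives the time, the measured TCP pose, the force, the opening and the grip force at its end, in the units of the state.
- r.sense(): the state, without advancing time (a new reading comes with each control period).
- r.camera(name): name is "scene" or "top" or "wrist"; returns (picture, depth): 420x560x3 uint8, red, green, blue; 420x560 float32, m along the optical axis (not along the pixel's ray), 0 where there is no reading.
- r.camera_info(name): a dict with "vfov" (degrees; the focal length in pixels is half the picture's height over the tangent of half this angle, whatever the lens; pixels are square), "cx", "cy" (the principal point, pixels), "R" (3x3) and "t" (3): a world point X has camera coordinates R X + t. Camera axes: x right, y down, z forward; pixel columns grow to the right and rows downward; lengths in m; the calibration is good to about 2 mm. The wrist camera is an equidistant fisheye: a pixel r from the principal point sees the ray r / f radians off the axis. A picture is of the moment at which its call begins: read the wrist's pose just before it. camera_info takes no time and is no camera call; for the wrist camera it gives the pose at the moment of the call.
- r.hand_in(): hands the job in; it is judged then, once.
The state is a dict: "time": time; "joint_positions": joint angles; "joint_vel": joint speeds; "joint_torque": joint torques, N m; "eef_pos": TCP position; "eef_rot": TCP orientation; "ft_force": force on the tool from outside, world axes, zero at the start; "ft_torque": the same for the moment, N m; "finger_gap": finger opening in m; "finger_force": force on a finger pad.
Only numpy, scipy, OpenCV 4.12 (cv2) and the standard library are available. Lean on these libraries where they do the work, as an engineer would, in place of code of your own. Each camera call takes 0.05 s, during which the arm holds its last target. There are 200 camera calls.

### The job

Slide the three lidded loaf tins back across the loading board, without lifting or tipping them, until each stands square against the wooden rail along the board's far edge. Then push the sliding steel stop, the one with the knob, towards the fixed wooden stop until the three tins are closed up into one tight, straight row between the two stops. Leave the small white bowl and the pastry cutter where they stand on the board's near corners.

Things in the scene. Friction and masses are not known exactly. Their poses are not given: they have to be found in the camera images.
- board: fixed plywood loading board, 320 mm (own x) by 600 mm (own y), 12 mm thick, top 12 mm above the table. Origin: centre of its underside. x points away from the robot to the rail, y along the rail to the robot's left. A tin flush with the rail has its origin at board x = 70 mm; in the tight row against the fixed stop the tin origins lie at board y = 180, 90 and 0 mm
- rail (a point): middle of the near face of the wooden rail, at its foot on the board's top; the rail runs the whole far edge of the board at board x = 135 mm, 35 mm high above the board's top
- fixed_stop (a point): foot of the inner face of the fixed wooden end stop at the board's left end: board y = 225 mm, 40 mm high, reaching 130 mm out from the rail
- tin_a: one of three identical closed steel loaf tins, a box 130 mm long (own x), 90 mm wide (own y), 65 mm high, about 0.4 kg; too wide to grip. Origin: centre of its underside. It starts on the board
- tin_b: one of three identical closed steel loaf tins, a box 130 mm long (own x), 90 mm wide (own y), 65 mm high, about 0.4 kg; too wide to grip. Origin: centre of its underside. It starts on the board
- tin_c: one of three identical closed steel loaf tins, a box 130 mm long (own x), 90 mm wide (own y), 65 mm high, about 0.4 kg; too wide to grip. Origin: centre of its underside. It starts on the board
- stop (a joint): travel in m of the sliding steel end stop along the board's +y, from 0 (fully open, inner face at board y = -225 mm) to 0.20; about 2 N moves it. At 0.180 the stops are three tin widths (270 mm) apart. Its plate is 18 mm thick (along y), 40 mm high and runs 128 mm along board x, from x = 1 to 129 mm
- stop_knob (a point): centre of the round upright wooden knob on the sliding stop: 26 mm across, 32 mm high (this point is at half its height, 65 mm above the board's top), its underside 8 mm above the plate; 16 mm behind the stop's inner face, at board x = 30 mm
- ramekin: bystander: small white bowl, 64 mm across, 38 mm high, on the board's near right corner; origin under its centre
- cutter: bystander: steel round pastry cutter with a grip, 60 mm across, 46 mm high, on the board's near left corner; origin under its centre

How it is judged:
By the outcome, as a careful person would: the job done as asked, in the order asked, and still so for the second after the job is handed in, with the robot touching nothing.
It also fails if it takes over 59 s, if anything falls off the work surface, if the arm or the gripper's body presses on something with over 40 N, if the wrist force passes 120 N, or if a joint passes its speed limit or range.

## Working session

There is one attempt and no reset: what is moved stays moved. The work goes in short steps, Python scripts to look and compute and a tool call to move; the robot and the scene stay as the last step left them, time stands still between calls to the robot, and variables do not carry over. Pictures are saved under pics/ and viewed, at most 10 in all, crops included, and the job is handed in when it is done.

Besides the shell and the picture viewer there is one more tool, called after "Emit:" as name([rows], argument=value, ...), one row to a line, values as JSON. play_rows: Moves the arm, as the interface text tells. Its arguments: {"type":"object","properties":{"steps":{"type":"array"},"squeeze":{"type":"number"}},"required":["steps"]}

```bash
mkdir -p pics; ls; python3 - <<'E'
from station import r
import cv2,numpy as np,pickle
s=r.sense();print({k:np.round(v,3).tolist() for k,v in s.items()})
for n in("top","scene"):
    p,d=r.camera(n);i=r.camera_info(n);cv2.imwrite(f"pics/{n}0.png",p[:,:,::-1]);pickle.dump((p,d,i),open(n+"0.pkl","wb"));print(n,i)
E
```

```text
pics
{'time': 0.0, 'joint_positions': [1.204, 0.478, 0.022, 1.556, -0.011, 1.109, -0.083], 'joint_vel': [0.001, 0.002, -0.0, 0.001, 0.001, 0.001, -0.0], 'joint_torque': [-0.0, -58.285, 1.534, -27.261, -0.054, 0.017, 0.0], 'eef_pos': [0.173, -0.652, 0.244], 'eef_rot': [-0.001, 0.992, 0.129, -0.0], 'ft_force': [-0.718, -0.17, 0.315], 'ft_torque': [0.004, 0.005, 0.025], 'finger_force': 0.0, 'finger_gap': 0.088}
top {'vfov': 51.153323573671415, 'cx': 276.4047516723023, 'cy': 204.98000935309778, 'R': array([[-9.42048243e-02, -9.95552679e-01,  5.60052360e-04],
       [-9.74409804e-01,  9.20888145e-02, -2.05049224e-01],
       [ 2.04085729e-01, -1.98623466e-02, -9.78751502e-01]]), 't': array([0.07600915, 0.55896638, 0.97409619])}
scene {'vfov': 50.30729730237992, 'cx': 280.7654819972422, 'cy': 211.52736117071552, 'R': array([[ 0.24837049,  0.96866197,  0.00246559],
       [ 0.66068116, -0.16753992, -0.73173136],
       [-0.70838726,  0.18336945, -0.68158869]]), 't': array([-0.16613113, -0.30558661,  1.4334128 ])}
```

View pics/top0.png

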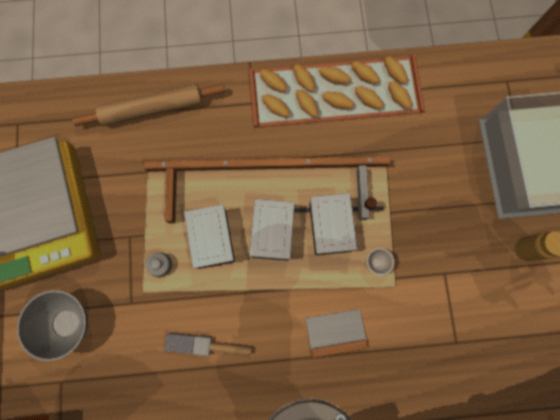

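View pics/scene0.png

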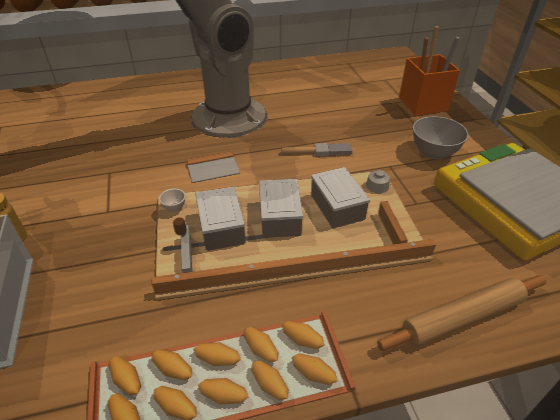

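The top view shows the tins at about (209,237), (272,230) and (333,223). The fixed stop is at (170,195), the sliding stop at (363,190) with its knob at (371,203), the bowl at (380,261) and the cutter at (158,264). I'll measure using height from the depth image.

```bash
cat > h.py <<'E'
import numpy as np,cv2
def cloud(p,d,i):
    f=210/np.tan(np.radians(i["vfov"]/2));v,u=np.mgrid[:420,:560]
    c=np.stack([(u-i["cx"])/f*d,(v-i["cy"])/f*d,d],-1)
    return (c-i["t"])@i["R"]
def blobs(P,d,lo,hi,amin=30,box=(.35,.85,-.4,.45)):
    m=((P[...,2]>lo)&(P[...,2]<hi)&(d>0)&(P[...,0]>box[0])&(P[...,0]<box[1])&(P[...,1]>box[2])&(P[...,1]<box[3])).astype(np.uint8)
    m=cv2.morphologyEx(m,cv2.MORPH_OPEN,np.ones((2,2),np.uint8))
    n,l,s,_=cv2.connectedComponentsWithStats(m)
    for k in range(1,n):
        if s[k,4]<amin: continue
        Q=P[l==k];(c,w,a)=cv2.minAreaRect((Q[:,:2]*1000).astype(np.float32))
        if w[0]<w[1]: w=w[::-1];a+=90
        a=(a+90)%180-90
        yield np.round(c,1),np.round(w,1),round(a,2),round(float(np.median(Q[:,2]))*1000,1),s[k,4]
E
python3 - <<'E'
import pickle;from h import *
for n in("top","scene"):
    p,d,i=pickle.load(open(n+"0.pkl","rb"));P=cloud(p,d,i);print(n)
    for lo,hi in((.07,.084),(.084,.11),(.04,.06),(.03,.06),(.006,.018)):
        print(lo,hi)
        for b in blobs(P,d,lo,hi,20 if lo!=.006 else 500):print("  ",*b)
E
```

```text
top
0.07 0.084
   [455.8 -85.3] [296.6 144. ] -25.53 78.4 2280
   [469.8  43.1] [229.4  95.3] -10.97 78.3 2290
   [447.1 161.6] [269.6 135.8] 24.71 78.3 2316
0.084 0.11
   [ 547.2 -204.5] [46.8 21.4] -71.58 90.7 99
0.04 0.06
   [ 829.9 -242.3] [16.  11.3] 75.75 41.8 27
   [828.2  -4.2] [16.3 12.3] 2.78 41.3 28
   [637.4 196.8] [632.1 133.5] 40.25 45.6 492
   [520.6  36.5] [613.8 335.5] 87.21 46.7 2311
   [ 477.9 -112.1] [389.4  87.4] -38.6 51.5 390
   [ 398.8 -101.7] [298.3  61.5] -84.16 46.9 209
   [418.4 185.6] [308.4  51.5] 74.77 45.5 399
0.03 0.06
   [ 610.7 -139.9] [629.6  61.2] -41.0 37.0 229
   [611.2 -93.6] [580.3  70.5] -34.91 36.4 250
   [ 826.8 -162.6] [75.9 30.6] 76.52 36.2 271
   [600.3 -36.2] [517.1  50.3] -12.31 36.3 242
   [598.8   6.2] [494.   56.7] -2.09 36.7 251
   [649.4 183. ] [632.1 171.9] 40.42 41.8 763
   [520.6  36.5] [613.9 335.5] 87.21 46.7 3105
   [ 398.8 -101.7] [298.3  61.5] -84.16 42.5 308
   [419.1 185.8] [309.   54.2] 75.01 44.9 461
0.006 0.018
   [510.9  44.7] [604.  314.7] 85.67 11.9 19992
scene
0.07 0.084
   [790.4  26.9] [992.3 147.3] -29.47 78.7 
[... 760 characters left out ...]
7. ] 20.41 41.7 68
0.03 0.06
   [821.9  87. ] [995.2  54.6] -31.94 43.9 311
   [879.9  56.8] [854.4 140.6] -19.65 43.5 528
   [ 800.3 -193.3] [918.1  60. ] 1.27 39.2 355
   [761.6 -66.5] [858.6 530.1] -41.58 45.9 4175
   [886.2 -75.6] [755.7  87.7] -18.38 41.4 364
   [ 891.5 -146.3] [728.8  88.8] -8.01 42.1 388
   [1016.   124.4] [731.8  88. ] -55.71 50.9 424
   [833.4  -2.2] [67.7 33.8] 63.69 37.2 441
   [827.9 -80.8] [51.1 45.3] -3.62 37.5 433
   [1033.  -140.4] [446.7  68.3] 5.46 36.5 547
   [1027.7 -188.5] [464.5  48.5] 14.68 37.3 508
   [1026.5 -234.5] [490.4  37.2] 23.66 37.3 507
0.006 0.018
   [822.1  33.6] [894.5 605.4] -3.56 12.6 10336
   [820.  -79.5] [751.9 475.2] -41.81 10.9 1664
```

```bash
sed -i 's/    m=cv2.morphologyEx.*/    m0=m; m=cv2.morphologyEx(m,cv2.MORPH_OPEN,np.ones((3,3),np.uint8))*m0/' h.py
python3 - <<'E'
import pickle;from h import *
for n in("top","scene"):
    p,d,i=pickle.load(open(n+"0.pkl","rb"));P=cloud(p,d,i);print(n)
    for lo,hi in((.074,.083),(.084,.11),(.04,.056),(.006,.016)):
        print(lo,hi)
        for b in blobs(P,d,lo,hi,20 if lo!=.006 else 500):print("  ",*b)
E
```

```text
top
0.074 0.083
   [ 507.9 -102.2] [132.4  91.8] -0.52 78.4 2183
   [507.4  38.9] [131.8  91.7] -9.87 78.4 2178
   [505.4 184.9] [131.8  92.3] 5.99 78.4 2192
0.084 0.11
   [ 544.6 -191.8] [24.1 22.6] -3.41 91.0 99
0.04 0.056
   [838.6 367.7] [158.7  24.6] -88.56 47.7 469
   [611.9  41.8] [599.1 150. ] 86.16 47.2 2279
   [ 596.1 -189. ] [96.7 18.4] -4.67 51.5 293
   [ 529.1 -184.2] [25.5 18.2] -1.74 51.5 84
   [ 408.6 -219.6] [60.4 27. ] -11.0 47.7 115
   [454.9 312.9] [49.2 48.6] 83.66 45.0 326
0.006 0.016
   [521.2  48.2] [601.  296.7] 85.82 11.9 19359
scene
0.074 0.083
   [506.  184.1] [135.2  94.6] 5.94 78.9 1424
   [508.  38.] [134.3  91.9] -9.82 78.9 1520
   [ 508.2 -103. ] [134.4  91.6] 0.14 78.8 1644
0.084 0.11
   [ 547.  -192.9] [24.9 24.2] 76.15 91.1 100
0.04 0.056
   [461.1 307.8] [50.5 46.8] 68.21 45.5 184
   [ 396.1 -186.1] [42.6 12. ] 45.72 46.3 64
   [ 398.4 -224.1] [45.6 12.7] -36.37 47.8 58
   [624.  223.1] [231.7 152.3] 86.0 47.7 1253
   [ 437.7 -205.8] [43.4 12.4] 85.33 47.3 61
   [562.  155.9] [60.  30.6] 49.87 47.6 121
   [566.5 213.9] [38.7  5.1] -79.98 48.5 61
   [571.2  26.9] [88.   6.1] 79.34 48.0 182
   [602.8 -74.1] [365.7 153.6] 85.53 47.3 1897
   [572.1 -78.4] [42.1  7.8] -84.62 47.5 90
   [ 571.9 -125.1] [44.3  5.9] 89.5 47.7 101
   [835.7 381.2] [128.6  28.5] -89.97 50.3 375
   [8.305e+02 3.000e-01] [14.7 13. ] 73.55 42.2 45
   [832.2 -81.3] [19.2 16. ] -11.47 42.0 78
   [ 833.  -160.2] [15.8  8.1] -48.63 41.7 35
   [ 831.1 -240.2] [15.2 13.1] 14.65 41.6 51
   [ 830.  -321.1] [16.1 10.3] 2.81 42.0 48
0.006 0.016
   [506.   48.2] [600.3 268.6] 85.81 12.4 10111
   [687.8  34.5] [596.6  12.7] 85.81 11.8 1477
```

Emit:
play_rows([
  [1, -1, 0, 0, 0, 0.42, 0],
  [1, -1, 0, 0, 0, 0.42, 0],
  [1, -1, 0, 0, 0, 0.42, 0],
  [1, -1, 0, 0, 0, 0.42, 0],
])

```text
time: 0.43
eef_pos: [0.2345, -0.549, 0.2441]
eef_rot: [-0.002, 0.999, -0.034, 0.001]
ft_force: [1.1, 0.8, -0.4]
finger_gap: 0.0647
finger_force: 0.0
```

Emit:
play_rows([
  [1, -1, 0, 0, 0, 0, 0],
  [1, -1, 0, 0, 0, 0, 0],
  [1, -1, 0, 0, 0, 0, 0],
])

```text
time: 0.68
eef_pos: [0.3173, -0.4784, 0.2444]
eef_rot: [-0.0, 0.999, -0.034, 0.0]
ft_force: [0.4, 0.9, -0.3]
finger_gap: 0.0457
finger_force: 0.0
```

Emit:
play_rows([
  [1, -1, 0.3, 0, 0, 0, 0],
  [1, -1, 0.3, 0, 0, 0, 0],
  [1, -1, 0.3, 0, 0, 0, 0],
])

```text
time: 0.93
eef_pos: [0.4026, -0.4041, 0.2201]
eef_rot: [-0.0, 0.999, -0.034, 0.0]
ft_force: [1.4, -0.3, -0.2]
finger_gap: 0.0441
finger_force: 0.0
```

Emit:
play_rows([
  [0.5, -1, 0.3, 0, 0, 0, 0],
  [0.5, -1, 0.3, 0, 0, 0, 0],
  [0.5, -1, 0.3, 0, 0, 0, 0],
])

```text
time: 1.18
eef_pos: [0.4493, -0.3225, 0.1948]
eef_rot: [-0.002, 1.0, -0.031, -0.0]
ft_force: [0.3, -0.1, -0.2]
finger_gap: 0.044
finger_force: 0.0
```

Emit:
play_rows([
  [0, -1, 0, 0, 0, 0, 0],
  [0, -1, 0, 0, 0, 0, 0],
])

```text
time: 1.35
eef_pos: [0.4516, -0.2493, 0.196]
eef_rot: [-0.0, 0.999, -0.036, -0.001]
ft_force: [-0.0, 0.4, 0.7]
finger_gap: 0.0436
finger_force: 0.0
```

Emit:
play_rows([
  [0, -1, 0, 0, 0, 0, 0],
  [0, -1, 0, 0, 0, 0, 0],
])

```text
time: 1.52
eef_pos: [0.4572, -0.1683, 0.1965]
eef_rot: [-0.0, 0.999, -0.035, -0.0]
ft_force: [0.9, -0.2, 0.2]
finger_gap: 0.0437
finger_force: 0.0
```

Emit:
play_rows([
  [0, -1, 0, 0, 0, 0, 0],
  [0, -1, 0, 0, 0, 0, 0],
])

```text
time: 1.68
eef_pos: [0.463, -0.0884, 0.1967]
eef_rot: [0.0, 0.999, -0.035, 0.0]
ft_force: [0.2, 0.1, 0.2]
finger_gap: 0.0439
finger_force: 0.0
```

Emit:
play_rows([
  [0, -1, 0, 0, 0, 0, 0],
  [0, -1, 0, 0, 0, 0, 0],
])

```text
time: 1.85
eef_pos: [0.4688, -0.0086, 0.1968]
eef_rot: [0.0, 0.999, -0.035, 0.0]
ft_force: [0.9, 1.0, -0.3]
finger_gap: 0.0438
finger_force: 0.0
```

Emit:
play_rows([
  [-0.4, -1, 0, 0, 0, 0, 0],
  [-0.4, -1, 0, 0, 0, 0, 0],
  [-0.4, -1, 0, 0, 0, 0, 0],
])

```text
time: 2.1
eef_pos: [0.4407, 0.0786, 0.1968]
eef_rot: [-0.001, 1.0, -0.03, -0.0]
ft_force: [-0.0, -0.3, -0.2]
finger_gap: 0.0443
finger_force: 0.0
```

Emit:
play_rows([
  [-0.4, -1, 0.4, 0, 0, 0, 0],
  [-0.4, -1, 0.4, 0, 0, 0, 0],
  [-0.4, -1, 0.4, 0, 0, 0, 0],
  [-0.4, -1, 0.4, 0, 0, 0, 0],
])

```text
time: 2.43
eef_pos: [0.4151, 0.1558, 0.1638]
eef_rot: [-0.0, 0.999, -0.033, -0.001]
ft_force: [0.3, 0.3, -0.0]
finger_gap: 0.044
finger_force: 0.0
```

Emit:
play_rows([
  [-0.08, -0.44, 0, 0, 0, 0, 0],
  [-0.08, -0.44, 0.5, 0, 0, 0, 0],
  [-0.08, -0.44, 1, 0, 0, 0, 0],
  [-0.08, -0.44, 1, 0, 0, 0, 0],
])

```text
time: 2.77
eef_pos: [0.4097, 0.1858, 0.0794]
eef_rot: [0.003, 0.999, -0.036, -0.005]
ft_force: [-0.4, 0.8, -0.1]
finger_gap: 0.0442
finger_force: 0.0
```

Emit:
play_rows([
  [0, 0, 0.37, 0, 0, 0, 0],
  [0, 0, 0.37, 0, 0, 0, 0],
  [0, 0, 0.37, 0, 0, 0, 0],
])

```text
time: 3.02
eef_pos: [0.4129, 0.1879, 0.0558]
eef_rot: [0.001, 0.999, -0.036, -0.001]
ft_force: [0.9, -0.2, -0.0]
finger_gap: 0.0439
finger_force: 0.0
```

```bash
cat > pose.py <<'E'
from station import r
import numpy as np
a=np.radians(-4.18);O=np.array([533.5,47.3]);R=np.array([[np.cos(a),-np.sin(a)],[np.sin(a),np.cos(a)]])
def tb(p): return np.round((np.array(p)-O)@R,1)
if __name__=="__main__":
    s=r.sense();print("board",tb(s["eef_pos"][:2]*1000),"z",s["eef_pos"][2],"F",s["ft_force"],s["eef_rot"])
E
python3 pose.py; python3 - <<'E'
from station import r;import cv2
cv2.imwrite("pics/s1.png",r.camera("scene")[0][:,:,::-1])
E
```

```text
board [-130.5  131.4] z 0.05579102186562185 F [ 0.94992503 -0.18775762 -0.04516328] [ 8.39559538e-04  9.99341987e-01 -3.62569488e-02 -5.67326001e-04]
```

View pics/s1.png

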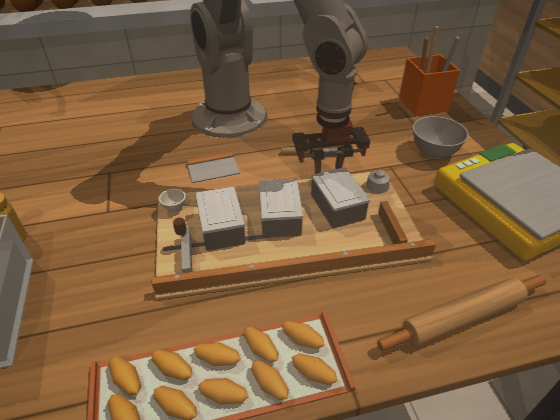

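The picture shows the fingers standing behind tin A at about (330,160), clear of the cutter. Next is a slow push.

Emit:
play_rows([
  [0.1, 0, 0, 0, 0, 0, 0],
  [0.2, 0, 0, 0, 0, 0, 0],
  [0.3, 0, 0, 0, 0, 0, 0],
  [0.4, 0, 0, 0, 0, 0, 0],
  [0.5, 0, 0, 0, 0, 0, 0],
  [0.6, 0, 0, 0, 0, 0, 0],
  [0.7, 0, 0, 0, 0, 0, 0],
  [0.8, 0, 0, 0, 0, 0, 0],
  [0.9, 0, 0, 0, 0, 0, 0],
  [1, 0, 0, 0, 0, 0, 0],
])

```text
time: 3.9
eef_pos: [0.493, 0.1834, 0.0549]
eef_rot: [0.0, 0.999, -0.036, -0.0]
ft_force: [-2.7, 0.2, 1.4]
finger_gap: 0.0439
finger_force: 1.5
```

Emit:
play_rows([
  [0.05, 0, 0, 0, 0, 0, 0],
  [0.1, 0, 0, 0, 0, 0, 0],
  [0.15, 0, 0, 0, 0, 0, 0],
  [0.2, 0, 0, 0, 0, 0, 0],
  [0.25, 0, 0, 0, 0, 0, 0],
  [0.3, 0, 0, 0, 0, 0, 0],
  [0.34, 0, 0, 0, 0, 0, 0],
  [0.38, 0, 0, 0, 0, 0, 0],
  [0.42, 0, 0, 0, 0, 0, 0],
  [0.45, 0, 0, 0, 0, 0, 0],
  [0.45, 0, 0, 0, 0, 0, 0],
])

```text
time: 4.82
eef_pos: [0.5291, 0.1811, 0.0552]
eef_rot: [-0.0, 0.999, -0.036, 0.0]
ft_force: [0.2, -0.2, -1.8]
finger_gap: 0.0436
finger_force: 0.0
```

```bash
cat > look.py <<'E'
import sys
from station import r;from h import *;from pose import tb
for n in sys.argv[1:]:
    p,d=r.camera(n);P=cloud(p,d,r.camera_info(n))
    for lo,hi in((.074,.083),(.084,.11)):
        for b in blobs(P,d,lo,hi,20):print(n,tb(b[0]),*b[1],"yaw",b[2]+4.18,b[3],b[4])
E
python3 pose.py; python3 look.py top scene
```

```text
board [-14.1 133.1] z 0.05516410367430392 F [ 0.21002105 -0.19607441 -1.79525373] [-1.33361736e-04  9.99361757e-01 -3.57189427e-02  4.65980138e-04]
top [ 89.  116.8] 81.6 73.4 yaw 0.14999999999999947 78.4 655
top [ -15.  -150.6] 132.4 92.0 yaw 4.029999999999999 78.4 2193
top [  7.  -13.6] 93.0 66.5 yaw 82.53 78.4 952
top [  28.3 -237.7] 23.6 21.8 yaw 90.27000000000001 92.0 91
scene [-25.2 -11.2] 137.1 92.1 yaw -5.43 78.8 1541
scene [ -15.1 -151.8] 135.3 91.8 yaw 3.9099999999999997 78.7 1652
scene [ 63.4 123.9] 136.7 92.5 yaw 0.3099999999999996 78.9 1770
scene [ -9.1 156.1] 24.2 10.3 yaw 25.91 93.1 57
scene [ -1.9 102.5] 12.5 5.6 yaw 81.61000000000001 92.4 30
scene [  31.1 -239.2] 24.1 23.7 yaw 80.36000000000001 91.2 100
```

Emit:
play_rows([
  [0.02, 0, 0, 0, 0, 0, 0],
  [0.04, 0, 0, 0, 0, 0, 0],
  [0.06, 0, 0, 0, 0, 0, 0],
  [0.08, 0, 0, 0, 0, 0, 0],
  [0.09, 0, 0, 0, 0, 0, 0],
  [0.09, 0, 0, 0, 0, 0, 0],
])

```text
time: 5.42
eef_pos: [0.5342, 0.1808, 0.0549]
eef_rot: [0.0, 0.999, -0.035, -0.001]
ft_force: [-5.5, 0.2, 4.5]
finger_gap: 0.0439
finger_force: 3.3
```

Emit:
play_rows([
  [0.01, 0, 0, 0, 0, 0, 0],
  [0.02, 0, 0, 0, 0, 0, 0],
  [0.02, 0, 0, 0, 0, 0, 0],
])

```text
time: 5.67
eef_pos: [0.5342, 0.1808, 0.0548]
eef_rot: [0.001, 0.999, -0.035, -0.002]
ft_force: [-11.5, 0.7, 7.9]
finger_gap: 0.0444
finger_force: 5.6
```

Emit:
play_rows([
  [-0.3, 0, 0, 0, 0, 0, 0],
  [-0.6, 0.1, 0, 0, 0, 0, 0],
  [-1, 0.3, 0, 0, 0, 0, 0],
  [-1, 0.4, 0, 0, 0, 0, 0],
  [-1, 0.4, 0, 0, 0, 0, 0],
])

```text
time: 6.08
eef_pos: [0.454, 0.1521, 0.055]
eef_rot: [0.001, 0.999, -0.036, -0.0]
ft_force: [0.5, -0.7, 0.0]
finger_gap: 0.0441
finger_force: 0.0
```

Emit:
play_rows([
  [-0.3, 0, 0, 0, 0, 0, 0],
  [-0.3, 0.25, 0, 0, 0, 0, 0],
  [-0.3, 0.5, 0, 0, 0, 0, 0],
  [-0.3, 0.5, 0, 0, 0, 0, 0],
  [-0.3, 0.5, 0, 0, 0, 0, 0],
])

```text
time: 6.5
eef_pos: [0.4302, 0.1159, 0.0554]
eef_rot: [-0.0, 0.999, -0.037, 0.001]
ft_force: [0.7, 0.3, -0.1]
finger_gap: 0.0437
finger_force: 0.0
```

```bash
python3 pose.py;python3 look.py top scene
```

```text
board [-108.    60.9] z 0.0553832342910351 F [ 0.65406783  0.34379819 -0.06003804] [-4.28404786e-04  9.99321380e-01 -3.68147841e-02  1.12574226e-03]
top [ 68.8 125.7] 132.5 90.9 yaw -0.16000000000000014 78.4 2022
top [ -14.6 -150.9] 132.2 92.1 yaw 4.13 78.4 2200
top [-24.6 -10.3] 130.6 91.8 yaw -5.6 78.5 1781
top [  27.8 -237.8] 23.1 22.7 yaw 85.58000000000001 91.6 97
scene [-23.7 -11.4] 135.0 91.7 yaw -5.640000000000001 78.8 1541
scene [ -13.8 -151.6] 134.4 91.8 yaw 4.1499999999999995 78.7 1645
scene [ 69.2 124.3] 134.8 92.5 yaw -0.020000000000000462 78.9 1778
scene [-102.1   85.6] 22.3 11.3 yaw 36.9 92.8 49
scene [-96.2  30.8] 12.2 8.0 yaw 75.47999999999999 93.7 29
scene [  32.  -238.7] 23.6 23.0 yaw 83.43 91.6 102
```

Emit:
play_rows([
  [-0.07, 0.1, 0, 0, 0, 0, 0],
  [-0.07, 0.3, 0, 0, 0, 0, 0],
  [-0.07, 0.5, 0, 0, 0, 0, 0],
  [-0.07, 0.7, 0, 0, 0, 0, 0],
  [-0.07, 0.9, 0, 0, 0, 0, 0],
  [-0.07, 0.9, 0, 0, 0, 0, 0],
])

```text
time: 7.1
eef_pos: [0.4167, 0.042, 0.0548]
eef_rot: [0.001, 0.999, -0.037, -0.001]
ft_force: [-0.8, -0.4, 0.1]
finger_gap: 0.0442
finger_force: 0.0
```

```bash
python3 pose.py;python3 look.py scene
```

```text
board [-116.1  -13.8] z 0.05484055487692391 F [-0.81936    -0.3659537   0.06357857] [ 7.63257760e-04  9.99312610e-01 -3.70600973e-02 -5.24439613e-04]
scene [-29.4 -10.7] 144.9 92.1 yaw -6.030000000000001 78.8 1551
scene [ -13.8 -151.5] 135.3 92.1 yaw 3.78 78.8 1643
scene [ 69.  124.1] 133.4 92.6 yaw -0.14000000000000057 78.9 1774
scene [-112.5    9.4] 26.7 10.0 yaw 24.93 92.3 39
scene [-102.5  -43.1] 12.3 5.4 yaw 92.28 91.7 27
scene [  30.6 -238.6] 23.1 22.2 yaw 90.87 91.0 101
```

Emit:
play_rows([
  [0.1, 0, 0, 0, 0, 0, 0],
  [0.2, 0, 0, 0, 0, 0, 0],
  [0.3, 0, 0, 0, 0, 0, 0],
  [0.4, 0, 0, 0, 0, 0, 0],
  [0.5, 0, 0, 0, 0, 0, 0],
  [0.6, 0, 0, 0, 0, 0, 0],
  [0.7, 0, 0, 0, 0, 0, 0],
  [0.8, 0, 0, 0, 0, 0, 0],
  [0.9, 0, 0, 0, 0, 0, 0],
  [1, 0, 0, 0, 0, 0, 0],
])

```text
time: 7.98
eef_pos: [0.4981, 0.0389, 0.055]
eef_rot: [-0.0, 0.999, -0.036, -0.0]
ft_force: [-1.3, 0.2, -1.8]
finger_gap: 0.0439
finger_force: 1.0
```

Emit:
play_rows([
  [0.05, 0, 0, 0, 0, 0, 0],
  [0.1, 0, 0, 0, 0, 0, 0],
  [0.15, 0, 0, 0, 0, 0, 0],
  [0.19, 0, 0, 0, 0, 0, 0],
  [0.22, 0, 0, 0, 0, 0, 0],
  [0.25, 0, 0, 0, 0, 0, 0],
  [0.28, 0, 0, 0, 0, 0, 0],
  [0.3, 0, 0, 0, 0, 0, 0],
  [0.32, 0, 0, 0, 0, 0, 0],
  [0.34, 0, 0, 0, 0, 0, 0],
  [0.34, 0, 0, 0, 0, 0, 0],
])

```text
time: 8.9
eef_pos: [0.5238, 0.0371, 0.055]
eef_rot: [0.0, 0.999, -0.035, -0.001]
ft_force: [-5.1, 1.1, 3.9]
finger_gap: 0.0436
finger_force: 2.9
```

Emit:
play_rows([
  [0.01, 0, 0, 0, 0, 0, 0],
  [0.02, 0, 0, 0, 0, 0, 0],
  [0.02, 0, 0, 0, 0, 0, 0],
])

```text
time: 9.15
eef_pos: [0.5238, 0.0371, 0.0548]
eef_rot: [0.0, 0.999, -0.035, -0.002]
ft_force: [-11.1, 1.1, 7.4]
finger_gap: 0.0436
finger_force: 5.1
```

```bash
python3 pose.py;python3 look.py scene
```

```text
board [ -8.9 -10.9] z 0.05480474985418035 F [-11.11633031   1.05541608   7.40342301] [ 4.30731626e-04  9.99372545e-01 -3.53531361e-02 -2.11814808e-03]
scene [ -14.1 -151.7] 136.9 91.8 yaw 3.9599999999999995 78.7 1642
scene [ 68.9 124.2] 138.1 93.2 yaw -0.1200000000000001 78.9 1791
scene [68.4 -4.9] 136.3 92.1 yaw -0.0600000000000005 78.9 1876
scene [-4.4 12.6] 24.5 11.0 yaw 26.94 90.2 37
scene [  3.5 -40.9] 11.7 4.6 yaw 90.25 91.7 28
scene [  31.4 -239.4] 24.5 21.8 yaw 71.78 91.4 99
```

Emit:
play_rows([
  [-0.3, 0, 0, 0, 0, 0, 0],
  [-0.6, 0.1, 0, 0, 0, 0, 0],
  [-1, 0.3, 0, 0, 0, 0, 0],
  [-1, 0.4, 0, 0, 0, 0, 0],
  [-1, 0.4, 0, 0, 0, 0, 0],
])

```text
time: 9.62
eef_pos: [0.4433, 0.0087, 0.0552]
eef_rot: [0.001, 0.999, -0.037, 0.0]
ft_force: [0.3, -0.6, 0.5]
finger_gap: 0.0437
finger_force: 0.0
```

Emit:
play_rows([
  [-0.25, 0, 0, 0, 0, 0, 0],
  [-0.25, 0, 0, 0, 0, 0, 0],
  [-0.25, 0.3, 0, 0, 0, 0, 0],
  [-0.25, 0.6, 0, 0, 0, 0, 0],
  [-0.25, 1, 0, 0, 0, 0, 0],
  [-0.25, 1, 0, 0, 0, 0, 0],
])

```text
time: 10.12
eef_pos: [0.4197, -0.0731, 0.0552]
eef_rot: [0.001, 0.999, -0.039, 0.001]
ft_force: [-1.0, -0.5, 0.0]
finger_gap: 0.0439
finger_force: 0.0
```

Emit:
play_rows([
  [0, 0.35, 0, 0, 0, 0, 0],
  [0, 0.35, 0, 0, 0, 0, 0],
  [0, 0.35, 0, 0, 0, 0, 0],
])

```text
time: 10.37
eef_pos: [0.4181, -0.0966, 0.0552]
eef_rot: [0.0, 0.999, -0.037, 0.001]
ft_force: [-1.0, 0.6, 0.1]
finger_gap: 0.0439
finger_force: 0.0
```

```bash
python3 pose.py;python3 look.py scene
```

```text
board [-104.6 -151.9] z 0.05523645206127907 F [-0.96302003  0.62858891  0.08357872] [ 4.90382650e-05  9.99317622e-01 -3.69228957e-02  9.94299431e-04]
scene [ -14.8 -151.8] 136.2 91.7 yaw 4.17 78.8 1653
scene [ 68.8 123.9] 135.0 92.8 yaw 0.2699999999999996 78.9 1786
scene [68.7 -5. ] 136.4 91.7 yaw -0.010000000000000675 78.8 1873
scene [  40.6 -237.4] 17.5 5.8 yaw -85.38999999999999 78.6 27
scene [ -92.5 -122.8] 12.5 6.7 yaw 72.91 93.4 28
scene [ -94.1 -178.6] 17.7 10.8 yaw -50.06 91.6 33
scene [  31.8 -239.1] 25.1 23.4 yaw -6.9399999999999995 91.3 101
```

Emit:
play_rows([
  [0.1, 0, 0, 0, 0, 0, 0],
  [0.2, 0, 0, 0, 0, 0, 0],
  [0.3, 0, 0, 0, 0, 0, 0],
  [0.4, 0, 0, 0, 0, 0, 0],
  [0.5, 0, 0, 0, 0, 0, 0],
  [0.6, 0, 0, 0, 0, 0, 0],
  [0.7, 0, 0, 0, 0, 0, 0],
  [0.8, 0, 0, 0, 0, 0, 0],
  [0.9, 0, 0, 0, 0, 0, 0],
  [1, 0, 0, 0, 0, 0, 0],
])

```text
time: 11.25
eef_pos: [0.497, -0.1015, 0.0549]
eef_rot: [-0.0, 0.999, -0.036, 0.0]
ft_force: [-1.7, 0.2, -1.6]
finger_gap: 0.0439
finger_force: 1.0
```

Emit:
play_rows([
  [0.04, 0, 0, 0, 0, 0, 0],
  [0.07, 0, 0, 0, 0, 0, 0],
  [0.1, 0, 0, 0, 0, 0, 0],
  [0.13, 0, 0, 0, 0, 0, 0],
  [0.15, 0, 0, 0, 0, 0, 0],
  [0.17, 0, 0, 0, 0, 0, 0],
  [0.19, 0, 0, 0, 0, 0, 0],
  [0.2, 0, 0, 0, 0, 0, 0],
  [0.2, 0, 0, 0, 0, 0, 0],
])

```text
time: 12.0
eef_pos: [0.5124, -0.1025, 0.0551]
eef_rot: [-0.0, 0.999, -0.036, 0.0]
ft_force: [-1.5, -0.2, -1.2]
finger_gap: 0.0438
finger_force: 0.9
```

Emit:
play_rows([
  [0.01, 0, 0, 0, 0, 0, 0],
  [0.02, 0, 0, 0, 0, 0, 0],
  [0.02, 0, 0, 0, 0, 0, 0],
])

```text
time: 12.25
eef_pos: [0.5137, -0.1026, 0.0551]
eef_rot: [0.0, 0.999, -0.036, 0.0]
ft_force: [-2.3, 0.1, 0.7]
finger_gap: 0.0435
finger_force: 1.7
```

```bash
python3 pose.py;python3 look.py scene
```

```text
board [  -8.8 -150.9] z 0.05507041854580198 F [-2.33755456  0.10161826  0.65250738] [ 7.71175485e-06  9.99366826e-01 -3.55801251e-02  3.83153147e-05]
scene [ 69.6 124.3] 133.3 93.4 yaw 0.6499999999999999 79.0 1786
scene [69.1 -4.8] 134.7 92.0 yaw -0.1900000000000004 78.8 1862
scene [  69.  -157.2] 134.5 92.0 yaw -0.0600000000000005 78.7 2015
scene [   3.2 -123.3] 13.2 6.0 yaw 67.34 91.1 27
scene [   3.9 -179.4] 12.3 6.4 yaw -73.47 91.3 24
scene [  30.2 -238.8] 24.4 23.6 yaw -6.359999999999999 91.1 103
```

Emit:
play_rows([
  [0.01, 0, 0, 0, 0, 0, 0],
  [0.02, 0, 0, 0, 0, 0, 0],
  [0.03, 0, 0, 0, 0, 0, 0],
  [0.03, 0, 0, 0, 0, 0, 0],
])

```text
time: 12.63
eef_pos: [0.5137, -0.1026, 0.0548]
eef_rot: [0.0, 0.999, -0.036, -0.002]
ft_force: [-9.8, 1.6, 7.4]
finger_gap: 0.0438
finger_force: 5.1
```

Emit:
play_rows([
  [-0.2, 0, 0, 0, 0, 0, 0],
  [-0.4, 0, 0, 0, 0, 0, 0],
  [-0.5, 0, -0.3, 0, 0, 0, -1],
  [-0.5, 0, -0.6, 0, 0, 0, -1],
  [-0.5, 0, -1, 0, 0, 0, -1],
  [-0.5, 0, -1, 0, 0, 0, -1],
])

```text
time: 13.13
eef_pos: [0.4807, -0.1001, 0.1404]
eef_rot: [0.001, 0.999, -0.035, 0.006]
ft_force: [0.7, 0.2, 0.2]
finger_gap: 0.0208
finger_force: 0.0
```

Emit:
play_rows([
  [0, 0.5, -0.5, 0, 0, 0, -1],
  [0, 1, -0.5, 0, 0, 0, -1],
  [0, 1, -0.5, 0, 0, 0, -1],
])

```text
time: 13.38
eef_pos: [0.4722, -0.1861, 0.1777]
eef_rot: [0.002, 0.999, -0.038, 0.003]
ft_force: [-0.0, -1.1, -0.3]
finger_gap: 0.0016
finger_force: 0.0
```

Emit:
play_rows([
  [0, 0.6, 0, 0, 0, 0, -1],
  [0.9, 0.6, 0, 0, 0, 0, -1],
  [0.9, 0.6, 0, 0, 0, 0, -1],
  [0.9, 0.6, 0, 0, 0, 0, -1],
  [0.9, 0.6, 0, 0, 0, 0, -1],
])

```text
time: 13.8
eef_pos: [0.5407, -0.2326, 0.1745]
eef_rot: [-0.0, 0.999, -0.035, 0.001]
ft_force: [-0.8, -0.6, -0.5]
finger_gap: 0.0007
finger_force: 0.0
```

```bash
python3 pose.py;python3 look.py top scene; python3 - <<'E'
from station import r;import cv2
cv2.imwrite("pics/s2.png",r.camera("scene")[0][:,:,::-1])
E
```

```text
board [  27.6 -278.7] z 0.17454714889747142 F [-0.82344178 -0.56566893 -0.46288393] [-1.93408120e-04  9.99376162e-01 -3.53054771e-02  8.79015440e-04]
top [69.  -4.3] 132.6 91.0 yaw -0.45999999999999996 78.3 2073
top [  68.9 -156. ] 131.9 92.0 yaw -0.14000000000000057 78.3 2088
top [ 69.  125.7] 132.5 91.1 yaw -0.07000000000000028 78.4 2061
top [  23.3 -240.1] 22.4 12.3 yaw -67.78 91.7 51
scene [ 69.1 124.5] 134.5 92.9 yaw -0.1299999999999999 78.9 1787
scene [69.  -5.2] 135.5 91.8 yaw -0.14000000000000057 78.8 1880
scene [  69.1 -157. ] 136.0 91.8 yaw 0.16000000000000014 78.7 2001
scene [  31.6 -238.6] 23.3 22.2 yaw 88.25 91.2 100
```

View pics/s2.png

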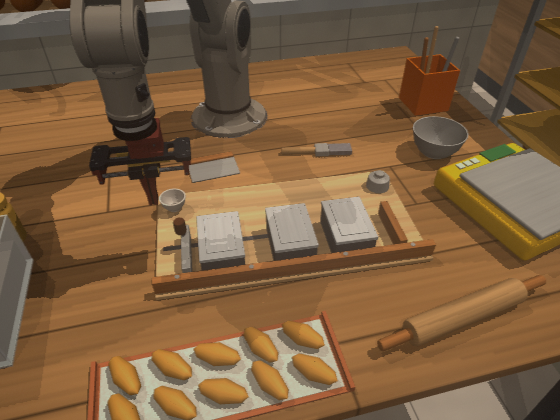

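All three tins stand flush along the rail, the bowl (172,200) and cutter (378,181) haven't moved, and the fingers are behind and above the knob (180,226). I'll go down behind the knob and push.

Emit:
play_rows([
  [0.03, 0.05, 0.5, 0, 0, 0, -1],
  [0.03, 0.05, 1, 0, 0, 0, -1],
  [0.03, 0.05, 1, 0, 0, 0, -1],
])

```text
time: 14.2
eef_pos: [0.5355, -0.2355, 0.0888]
eef_rot: [-0.002, 0.999, -0.036, -0.006]
ft_force: [-1.4, 0.6, -0.7]
finger_gap: 0.0008
finger_force: 0.0
```

Emit:
play_rows([
  [0, 0, 0.18, 0, 0, 0, -1],
  [0, 0, 0.18, 0, 0, 0, -1],
  [0, 0, 0.18, 0, 0, 0, -1],
])

```text
time: 14.45
eef_pos: [0.5407, -0.2367, 0.0818]
eef_rot: [0.0, 0.999, -0.035, -0.0]
ft_force: [-0.1, 0.5, 0.5]
finger_gap: 0.0003
finger_force: 0.0
```

Emit:
play_rows([
  [0, -0.07, 0, 0, 0, 0, -1],
  [0, -0.14, 0, 0, 0, 0, -1],
  [0, -0.21, 0, 0, 0, 0, -1],
  [0, -0.28, 0, 0, 0, 0, -1],
  [0, -0.35, 0, 0, 0, 0, -1],
  [0, -0.42, 0, 0, 0, 0, -1],
  [0, -0.49, 0, 0, 0, 0, -1],
  [0, -0.56, 0, 0, 0, 0, -1],
])

```text
time: 15.12
eef_pos: [0.5446, -0.1924, 0.0811]
eef_rot: [0.001, 0.999, -0.036, 0.0]
ft_force: [0.5, -5.5, 4.0]
finger_gap: 0.0004
finger_force: 3.2
```

```bash
python3 pose.py;python3 look.py top scene
```

```text
board [  28.5 -238.3] z 0.08105435436319945 F [ 0.47163252 -5.5063485   4.014733  ] [ 5.75432559e-04  9.99363491e-01 -3.56658871e-02  4.75424384e-04]
top [68.8 -4.3] 132.4 90.8 yaw -0.47000000000000064 78.3 2090
top [  68.4 -152.9] 131.4 90.4 yaw -2.08 78.4 1509
top [ 68.9 125.7] 132.5 91.0 yaw -0.0600000000000005 78.5 2077
top [   9.8 -182.5] 31.2 11.4 yaw 93.47 77.5 60
scene [ 69.9 124.4] 134.7 92.9 yaw -0.010000000000000675 78.9 1796
scene [69.4 -5.2] 134.9 91.6 yaw 0.2899999999999996 78.7 1856
scene [  69.2 -153.8] 135.2 91.8 yaw -0.03000000000000025 78.7 1987
scene [  31.1 -214.5] 25.0 21.8 yaw -4.450000000000001 91.7 95
scene [  40.2 -237.9] 21.2 7.2 yaw -83.78999999999999 97.0 84
```

Emit:
play_rows([
  [0, -0.06, 0, 0, 0, 0, -1],
  [0, -0.12, 0, 0, 0, 0, -1],
  [0, -0.18, 0, 0, 0, 0, -1],
  [0, -0.24, 0, 0, 0, 0, -1],
  [0, -0.3, 0, 0, 0, 0, -1],
  [0, -0.36, 0, 0, 0, 0, -1],
  [0, -0.42, 0, 0, 0, 0, -1],
  [0, -0.48, 0, 0, 0, 0, -1],
  [0, -0.54, 0, 0, 0, 0, -1],
  [0, -0.6, 0, 0, 0, 0, -1],
  [0, -0.66, 0, 0, 0, 0, -1],
  [0, -0.72, 0, 0, 0, 0, -1],
  [0, -0.78, 0, 0, 0, 0, -1],
  [0, -0.84, 0, 0, 0, 0, -1],
  [0, -0.9, 0, 0, 0, 0, -1],
])

```text
time: 16.47
eef_pos: [0.5494, -0.1229, 0.0808]
eef_rot: [0.001, 0.999, -0.037, 0.0]
ft_force: [0.0, -9.2, 3.5]
finger_gap: 0.0007
finger_force: 4.4
```

```bash
python3 pose.py;python3 look.py top scene
```

```text
board [  28.2 -168.5] z 0.0807819871182582 F [ 0.03730236 -9.18720936  3.46928698] [ 1.36021316e-03  9.99323087e-01 -3.67622382e-02  2.33748836e-04]
top [ 69.1 -39.7] 181.0 132.4 yaw 89.93 78.4 3449
top [ 68.9 125.6] 132.2 90.7 yaw 0.009999999999999787 78.3 2078
top [  55.  -125.9] 26.0 9.5 yaw -1.4900000000000002 77.5 47
top [   9.2 -117. ] 23.3 10.0 yaw 89.4 77.3 51
scene [ 69.4 124.2] 135.1 92.4 yaw -0.1800000000000006 78.9 1781
scene [ 68.5 -38.9] 181.9 135.9 yaw 90.1 78.8 3749
scene [  30.6 -155.9] 45.0 25.3 yaw 90.35 92.5 184
```

Straight so far; 83 mm of travel remains.

Emit:
play_rows([
  [0, -0.06, 0, 0, 0, 0, -1],
  [0, -0.12, 0, 0, 0, 0, -1],
  [0, -0.18, 0, 0, 0, 0, -1],
  [0, -0.24, 0, 0, 0, 0, -1],
  [0, -0.3, 0, 0, 0, 0, -1],
  [0, -0.36, 0, 0, 0, 0, -1],
  [0, -0.42, 0, 0, 0, 0, -1],
  [0, -0.48, 0, 0, 0, 0, -1],
  [0, -0.54, 0, 0, 0, 0, -1],
  [0, -0.6, 0, 0, 0, 0, -1],
  [0, -0.66, 0, 0, 0, 0, -1],
  [0, -0.72, 0, 0, 0, 0, -1],
  [0, -0.78, 0, 0, 0, 0, -1],
  [0, -0.84, 0, 0, 0, 0, -1],
  [0, -0.9, 0, 0, 0, 0, -1],
])

```text
time: 17.82
eef_pos: [0.5544, -0.0522, 0.0808]
eef_rot: [0.002, 0.999, -0.037, 0.0]
ft_force: [1.1, -10.8, 3.8]
finger_gap: 0.0003
finger_force: 5.7
```

```bash
python3 pose.py;python3 look.py top scene
```

```text
board [ 28.1 -97.8] z 0.08077736682726334 F [  1.12447137 -10.82267508   3.79310059] [ 1.97223360e-03  9.99302139e-01 -3.73007438e-02  1.91652106e-05]
top [68.9 76.2] 271.9 132.6 yaw 90.03999999999999 78.4 5418
top [ 53.3 -48.1] 29.4 11.8 yaw -1.6100000000000003 77.6 75
scene [69.1 76.8] 272.8 136.1 yaw 90.24000000000001 79.0 5376
scene [ 36.5 -83.6] 47.0 23.2 yaw -53.88 92.5 168
```

Emit:
play_rows([
  [0, -0.03, 0, 0, 0, 0, -1],
  [0, -0.06, 0, 0, 0, 0, -1],
  [0, -0.09, 0, 0, 0, 0, -1],
  [0, -0.11, 0, 0, 0, 0, -1],
  [0, -0.13, 0, 0, 0, 0, -1],
  [0, -0.14, 0, 0, 0, 0, -1],
  [0, -0.15, 0, 0, 0, 0, -1],
])

```text
time: 18.5
eef_pos: [0.5553, -0.0403, 0.0808]
eef_rot: [0.002, 0.999, -0.037, 0.0]
ft_force: [1.0, -11.4, 4.8]
finger_gap: 0.0002
finger_force: 5.6
```

Emit:
play_rows([
  [0, -0.01, 0, 0, 0, 0, -1],
  [0, -0.02, 0, 0, 0, 0, -1],
  [0, -0.02, 0, 0, 0, 0, -1],
])

```text
time: 18.75
eef_pos: [0.5554, -0.0385, 0.0808]
eef_rot: [0.002, 0.999, -0.037, 0.0]
ft_force: [1.0, -9.6, 4.1]
finger_gap: 0.0007
finger_force: 5.3
```

```bash
python3 pose.py;python3 look.py top scene
```

```text
board [ 28.1 -84. ] z 0.08075994696348225 F [ 0.95559405 -9.58654765  4.08403616] [ 1.82992490e-03  9.99307416e-01 -3.71663845e-02  9.06721828e-06]
top [68.7 89.9] 271.7 132.3 yaw 90.05000000000001 78.3 5416
top [ 60.5 -32.1] 15.9 11.6 yaw -1.3600000000000003 78.4 40
top [ 44.  -31.7] 11.6 10.5 yaw 88.78 77.9 29
scene [68.9 89.3] 273.3 134.9 yaw 89.80000000000001 79.0 5328
scene [ 31.  -72.8] 45.3 24.0 yaw 89.82 92.8 178
```

Emit:
play_rows([
  [0, -0.01, 0, 0, 0, 0, -1],
  [0, -0.02, 0, 0, 0, 0, -1],
  [0, -0.02, 0, 0, 0, 0, -1],
])

```text
time: 19.1
eef_pos: [0.5554, -0.0384, 0.0808]
eef_rot: [0.003, 0.999, -0.038, -0.0]
ft_force: [0.8, -13.3, 5.0]
finger_gap: 0.0001
finger_force: 7.0
```

Emit:
play_rows([
  [0, -0.01, 0, 0, 0, 0, -1],
  [0, -0.02, 0, 0, 0, 0, -1],
  [0, -0.02, 0, 0, 0, 0, -1],
])

```text
time: 19.35
eef_pos: [0.5554, -0.0383, 0.0808]
eef_rot: [0.003, 0.999, -0.038, -0.0]
ft_force: [-0.5, -17.7, 5.5]
finger_gap: 0.0003
finger_force: 8.7
```

Stalled at 18 N with the row tight. Back off, lift away and check.

Emit:
play_rows([
  [0, 0.1, 0, 0, 0, 0, -1],
  [0, 0.25, 0, 0, 0, 0, -1],
  [0, 0.4, 0, 0, 0, 0, -1],
  [0, 0.5, -0.3, 0, 0, 0, -1],
  [0, 0.6, -0.7, 0, 0, 0, -1],
  [0, 0.8, -1, 0, 0, 0, -1],
  [0, 1, -1, 0, 0, 0, -1],
  [0, 1, -1, 0, 0, 0, -1],
])

```text
time: 20.02
eef_pos: [0.55, -0.1155, 0.1618]
eef_rot: [0.001, 0.999, -0.038, 0.001]
ft_force: [-0.7, -0.4, -0.7]
finger_gap: 0.0006
finger_force: 0.0
```

Emit:
play_rows([
  [0, 1, -0.5, 0, 0, 0, -1],
  [0, 1, -0.5, 0, 0, 0, -1],
  [0, 1, -0.5, 0, 0, 0, -1],
])

```text
time: 20.27
eef_pos: [0.5437, -0.1981, 0.2022]
eef_rot: [0.002, 0.999, -0.039, 0.001]
ft_force: [1.4, -1.1, -0.2]
finger_gap: 0.0004
finger_force: 0.0
```

Emit:
play_rows([
  [0, 1, 0, 0, 0, 0, -1],
  [0, 1, 0, 0, 0, 0, -1],
  [0, 1, 0, 0, 0, 0, -1],
])

```text
time: 20.52
eef_pos: [0.5357, -0.2795, 0.1992]
eef_rot: [0.002, 0.999, -0.041, -0.001]
ft_force: [-0.5, -0.9, 0.2]
finger_gap: 0.0003
finger_force: 0.0
```

```bash
python3 pose.py;python3 look.py top scene; python3 - <<'E'
from station import r;import cv2,pickle
from h import *;from pose import tb
p,d=r.camera("top");i=r.camera_info("top");cv2.imwrite("pics/t3.png",p[80:330,120:460,::-1].repeat(2,0).repeat(2,1))
P=cloud(p,d,i);p0,d0,i0=pickle.load(open("top0.pkl","rb"));P0=cloud(p0,d0,i0)
for Q,dd in((P0,d0),(P,d)):
    for b in blobs(Q,dd,.03,.062,30,(.37,.5,-.3,.38)):print("by",tb(b[0]),b[1],b[4])
E
```

```text
board [  26.  -325.8] z 0.1992187371552818 F [-0.49367922 -0.94946207  0.16566931] [ 0.00165936  0.99917602 -0.0405332  -0.00126019]
top [69.1 90. ] 271.6 132.0 yaw 89.84 78.4 6093
top [ 28.6 -62.1] 24.1 23.1 yaw -2.8600000000000003 91.6 99
scene [69.5 89.5] 273.1 136.4 yaw 90.09 78.9 5337
scene [ 30.  -61.7] 23.6 21.9 yaw -9.92 91.9 86
by [-101.5 -261.8] [61.7 55.2] 267
by [-97.6 258.3] [53.8 52.7] 466
by [-103.1 -258.5] [60.8 60.8] 306
by [-97.3 257.9] [54.  52.9] 458
```

View pics/t3.png

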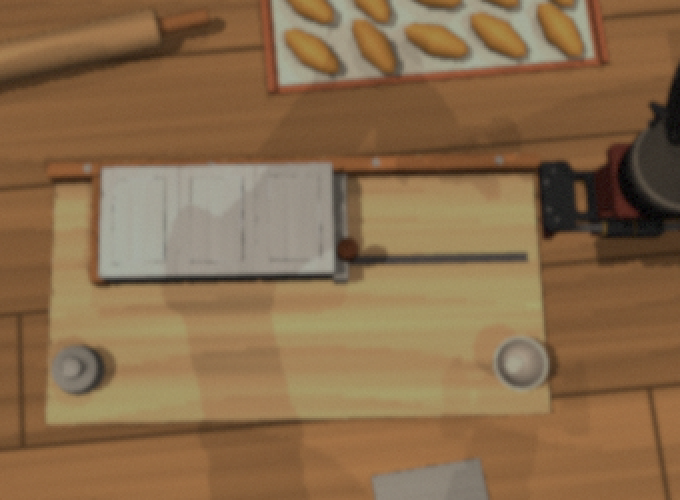

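The picture shows one tight, straight row, from (100,165) to (335,278), between the stops and flush with the rail. The bowl and cutter haven't moved, and the arm is clear.

```bash
python3 -c "
from station import r
print(r.hand_in())"
```

```text
the job is handed in; nothing more can be done
None
```

The three tins stand flush against the rail in one tight, straight row between the two stops, the bowl and cutter stayed where they were, and the job was handed in at about 21 s of the 59 s allowed; the hand-in returned no verdict.

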